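# Unlock the service panel of a bench drive unit and throw its locking toggle

## Robot

A 6-joint arm with a two-finger parallel gripper is mounted at the origin on the work surface. World frame = base frame: x ahead of the robot, y to its left, z up, the work surface at z = 0. Lengths are in m, angles in rad, forces in N, time in s.
With the tool pointing down it reaches from about 0.375 to 0.9 m from the base axis. Payload 3.1 kg.
Tool frame: the origin (TCP) lies midway between the tips of the shut fingers; the grasp point (between the pads) lies 19 mm behind it (robot.grip_depth is the z of the grasp point in the tool frame, in m); z points along the fingers, y is the direction in which the jaws open and shut (so a half turn about z gives the same grasp; the last joint's range is limited). The gripper opens to 85 mm and grips with 20 to 120 N. Pads are 22 mm wide; open, the fingers measure 114 mm over their backs; the gripper's body (76 mm by 85 mm) begins 54 mm behind the grasp point. The pads swing forward as they close: fully open they stand 13 mm farther back than shut.
Start: joints at [1.016, 0.527, 1.433, -0, 1.181, -0.178], TCP at [0.229, 0.581, 0.231] pointing down, gripper open.
Joint ranges: [-3.08, 3.08], [-0.75, 2.2], [0.22, 2.44], [-1.43, 4.57], [0, 2.65], [-2.85, 2.85]. Speed limits (rad/s): [2.79, 2.79, 3.14, 3.14, 3.14, 3.14].

## Interface

Orientations are given as a 3x3 rotation matrix whose columns are the frame's x, y, z axes.
In Python, from cell import robot gives the robot as it stands. The module is installed in compiled form; this text tells all that it offers.
- The arm moves only by the tool send_rows, never from a script. Its argument "deltas" is a list that holds one entry, the list of rows, each a list of 7 numbers: the closure, from -1 (fully open) to 1 (shut), then the shift along the tool's x, y, z in m, then the turn, a rotation vector about the tool's x, y, z in rad. In form: [[[gripper, dx, dy, dz, wx, wy, wz], ...]]. A call has 1 to 20 rows; each row is the pose to reach, as a shift and turn from the pose commanded when the call began, along the tool's axes at that moment; what a row does not reach only later rows make up. A row lasts 1/12 s, in which the tool goes at most 41.7 mm and 7.16 degrees, less where a joint would pass 70% of its speed; a pose out of reach is approached as far as the arm can. A call with a gripper value outside its range is refused whole. The fingers move at their own pace and stop on an object; the grip force is fixed at half the most. Time passes only in rows, so rows that repeat a pose let the fingers close. It gives the time, the measured TCP pose, the force and the opening at its end, in the units of the state.
- robot.observe(): the state, without advancing time (a new reading comes with each control period).
- robot.snapshot(name): name is "side" or "top" or "wrist"; returns a dict with "img" (400x640x3 uint8, blue, green, red), "mtx" (3x3 intrinsics, pixels), "k1" (the pictures are not rectified: a ray, as slopes to the right and down, at radius r is drawn at 1 + k1 r^2 times it, then the intrinsics apply), "R" (3x3) and "t" (3): a world point X has camera coordinates R X + t. Camera axes: x right, y down, z forward; pixel columns grow to the right and rows downward; lengths in m; the calibration is good to about 2 mm. A picture is of the moment at which its call begins. There is no depth.
- robot.finish_job(): hands the job in, once; it reports no verdict.
The state is a dict: "time_s": time; "qpos": joint angles; "dq": joint speeds; "joint_efforts": joint torques, N m; "ee_pos": TCP position; "tcp_rot": TCP orientation; "wrist_force": force on the tool from outside, world axes, zero at the start; "ft_torque": the same for the moment, N m; "opening": opening from 0.0 (shut) to 1.0 (fully open).
Only numpy, scipy, OpenCV 4.12 (cv2) and the standard library are available. Lean on these libraries where they do the work, as an engineer would, in place of code of your own. Each camera call takes 0.05 s, during which the arm holds its last target.

## Task

The power toggle of the white drive unit sits under the keyed service panel in its top: turn the key a quarter turn clockwise, as far as it goes, and swing the panel up until it stands upright. Then pull the locking toggle out of its lock, flip it over to its other side and let it drop back into the lock there. Leave the panel standing open, and do not disturb the bottle, tip box and dishes on the bench.

Things in the scene. Friction and masses are not known exactly. Their poses are not given: they have to be found in the camera images.
- unit: White sheet-metal box, 280 (its x) x 190 (its y) x 120 mm high, fixed to the bench; origin at the centre of its underside. Its top is closed by the service panel; beneath that is an open compartment, 220 (x) x 150 (y) mm, whose floor lies 75 mm below the box's top. Below, 'unit x' and 'unit y' are this body's own axes (z is up).
- hinge_line (a point): Middle of the panel's hinge line, which runs along unit x at unit y = +80 mm, 120 mm above the bench (axes of the unit). The panel is a white plate 236 (unit x) x 160 mm x 4 mm thick that lies on the box's top from here to unit y = -80 mm.
- panel (a joint): Panel angle: 0 shut, 1.57 upright, stop at 1.75. The free edge (unit -y side) swings up and over towards unit +y. Stiff hinge: the panel stays at any angle where it is left; about 5 N at the pull bar moves it. While the key is not turned, the latch allows less than about 0.05.
- pull_bar (a point): Middle of the steel pull bar at the panel's free edge: a round bar 10 mm thick and 80 mm long along unit x, on two arms. With the panel shut it is at unit (-50, -105) mm, 146 mm above the bench: 25 mm beyond the panel's edge and 22 mm above the panel's upper face. It moves with the panel, on a circle about the hinge line.
- key_bow (a point): Centre of the black bow (handle) of the key in the panel's cam latch: a bar 64 mm long, 10 mm thick, 18 mm tall, its centre on the key's vertical axis, 145 mm above the bench while the panel is shut (its underside stands 12 mm above the panel's face). At unit (55, -45) mm. The bow lies along this point's y axis. The key stays in the lock.
- key (a joint): Key angle: 0 is locked (bow along unit y), growing clockwise seen from above (the unit +y end of the bow goes towards unit +x), stop at 1.571 (bow along unit x). The latch lets the panel go beyond about 1.3. Stiff: turning needs about 0.08 N m and it stays where it is left.
- toggle_pivot (a point): Pivot of the locking toggle in the compartment, 62 mm above the bench, at unit (-10, -20) mm (axes of the unit). The toggle leans in the unit y-z plane.
- toggle_grip (a point): Centre of the thick part of the steel toggle bat, where it is gripped: 46 mm from the pivot along the bat. The thick part is 12 mm across and 22 mm long (it ends 10 mm past this point). The bat's axis is this point's z axis.
- toggle (a joint): Lean of the bat: 0 is off (leaning 0.5 rad towards unit +y, the hinge side), 0.5 is upright, 1.0 is on (leaning 0.5 rad towards unit -y). Unless the bat is pulled out at least 6 mm, a gate stops it at about 0.13 from the off side and, once past, at about 0.87 from the on side.
- toggle_bat (a joint): How far the bat is pulled out along its own axis, in m: 0 is home in its lock, stop at 0.010. A spring draws it back (4 N at 0, 8 N fully out). Let go half-way over, the bat may stay standing on top of the gate, 5 to 6 mm out.
- reagent: Bystander: reagent bottle, 64 mm across, 150 mm tall, loose; origin at the centre of its underside.
- tip_box: Bystander: closed pipette-tip box, 87 x 122 x 67 mm, loose; origin at the centre of its underside.
- dishes: Bystander: stack of three dishes, 90 mm across, 41 mm tall, loose; origin at the centre of its underside.

How it is judged:
By the outcome, as a careful person would: the job done as asked, in the order asked, and still so for the second after the job is handed in, with the robot touching nothing.
It also fails if it takes over 69 s, if anything falls off the work surface, if the arm or the gripper's body presses on something with over 40 N, if the wrist force passes 120 N, or if a joint passes its speed limit or range.

## Working session

There is one attempt and no reset: what is moved stays moved. The work goes in short steps, Python scripts to look and compute and a tool call to move; the robot and the scene stay as the last step left them, time stands still between calls to the robot, and variables do not carry over. Pictures are saved under pics/ and viewed, and the job is handed in when it is done.

Besides the shell and the picture viewer there is one more tool, called as name(argument=value, ...), one argument or row to a line, values as JSON. send_rows: Moves the arm, as the interface text tells. Its arguments: {"type":"object","properties":{"deltas":{"type":"array","items":{"type":"array","items":{"type":"array","items":{"type":"number"}}}}},"required":["deltas"]}

```bash
mkdir -p pics; ls; python3 - <<'E'
from cell import robot
import cv2
s=robot.observe()
for k,v in s.items(): print(k,v)
for n in ["side","top","wrist"]:
    d=robot.snapshot(n); cv2.imwrite(f"pics/{n}0.png",d["img"]); print(n,d["mtx"].tolist(),d["k1"],d["R"].tolist(),d["t"])
print(robot.grip_depth)
E
```

```text
pics
time_s 0.0
qpos [ 1.01646323e+00  5.28466547e-01  1.43390530e+00  2.74063199e-05
  1.18138716e+00 -1.78469630e-01]
dq [ 0.00161042  0.00212766 -0.00179727 -0.00065685  0.00270825 -0.00032949]
joint_efforts [-2.85989254e-04 -4.42364573e+01 -1.78021163e+01 -1.97249210e-04
  8.41929519e-03  7.17763214e-06]
ee_pos [0.22898901 0.58077417 0.23033242]
tcp_rot [[-9.30186943e-01  3.67084324e-01 -1.16187876e-03]
 [ 3.67085934e-01  9.30185236e-01 -1.82860570e-03]
 [ 4.09509984e-04 -2.12745450e-03 -9.99997653e-01]]
wrist_force [ 0.19532262 -0.22843737  0.02810901]
ft_torque [-0.03720728  0.05435994 -0.00608302]
opening 1.0006547994049073
side [[360.98526145893896, 0.0, 318.2683128331194], [0.0, 360.98526145893896, 201.23430954218438], [0.0, 0.0, 1.0]] -0.0635107829372759 [[0.7642795606262199, -0.6448800854671473, 0.002535463838668342], [-0.4790335173503444, -0.570349949854731, -0.6672539426302877], [0.4317448812249538, 0.5087539779388374, -0.7448259846886786]] [-0.39138294  0.33604999  0.75624359]
top [[437.266873141988, 0.0, 328.0656986735272], [0.0, 437.266873141988, 195.50060303536821], [0.0, 0.0, 1.0]] 0.025670718708304667 [[0.0033797155214227194, -0.9995140902328971, -0.03098646396248016], [-0.998446550499787, -0.0016495224905413994, -0.0556934903793017], [0.055615315499153876, 0.031126556209401423, -0.9979669704857334]] [0.0426976  0.55405715 1.24763236]
wrist [[288.41704784611505, 0.0, 322.82280852213825], [0.0, 288.41704784611505, 200.95113001371666], [0.0, 0.0, 1.0]] -0.02145206299337947 [[0.3671217395195613, 0.9301722602486266, -0.0010929940962242752], [0.8956049582908371, -0.35316081921405246, 0.27049804889671414], [0.2512237788446812, -0.10028460517957001, -0.9627199026232803]] [-0.62297142 -0.0347339   0.3779599 ]
-0.0187
```

View pics/top0.png

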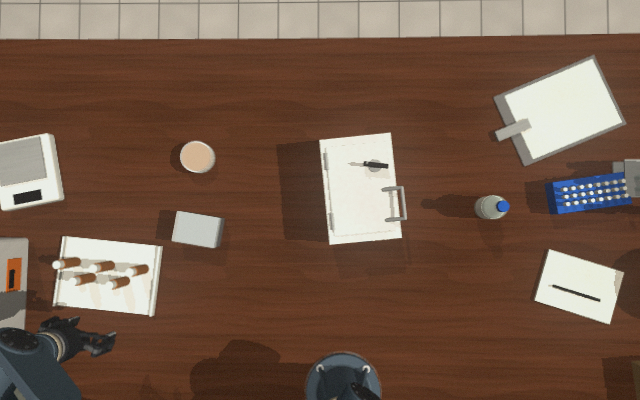

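View pics/side0.png

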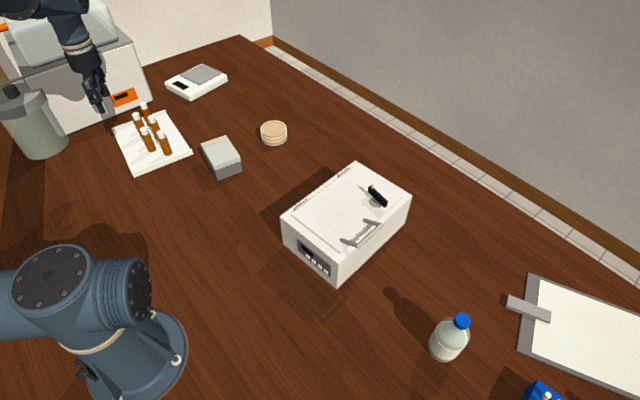

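View pics/wrist0.png

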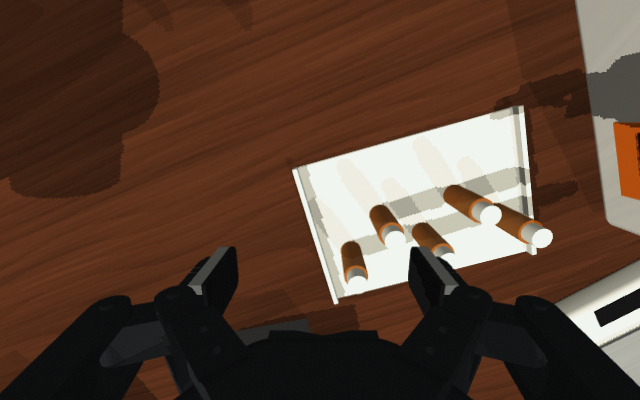

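```bash
cat > h.py <<'E'
import numpy as np, cv2
from cell import robot
def ray(d,p):
    k1=d["k1"];K=d["mtx"]
    q=np.array([(p[0]-K[0,2])/K[0,0],(p[1]-K[1,2])/K[1,1]])
    u=q.copy()
    for _ in range(20): u=q/(1+k1*(u@u))
    R=np.array(d["R"]);t=np.array(d["t"])
    return -R.T@t, R.T@np.array([u[0],u[1],1.])
def onz(d,p,z):
    c,v=ray(d,p); return c+v*(z-c[2])/v[2]
def proj(d,X):
    x=np.array(d["R"])@np.array(X)+np.array(d["t"]); u=x[:2]/x[2]
    u=u*(1+d["k1"]*(u@u)); K=d["mtx"]
    return np.array([K[0,0]*u[0]+K[0,2],K[1,1]*u[1]+K[1,2]])
def tri(d1,p1,d2,p2):
    c1,v1=ray(d1,p1);c2,v2=ray(d2,p2)
    A=np.stack([v1,-v2],1); s=np.linalg.lstsq(A,c2-c1,rcond=None)[0]
    a=c1+s[0]*v1;b=c2+s[1]*v2
    return (a+b)/2,np.linalg.norm(a-b)
E
python3 - <<'E'
from h import *
a=cv2.imread("pics/top0.png")[120:255,305:425]
cv2.imwrite("pics/top0z.png",cv2.resize(a,None,fx=5,fy=4.4,interpolation=cv2.INTER_CUBIC)[:, :])
b=cv2.imread("pics/side0.png")[155:290,270:420]
cv2.imwrite("pics/side0z.png",cv2.resize(b,None,fx=4,fy=4,interpolation=cv2.INTER_CUBIC))
t=robot.snapshot("top");print(-np.array(t["R"]).T@t["t"])
s=robot.snapshot("side");print(-np.array(s["R"]).T@s["t"])
E
```

```text
[0.48366468 0.00475628 1.27727631]
[ 0.13360089 -0.44547091  0.78849289]
```

View pics/top0z.png

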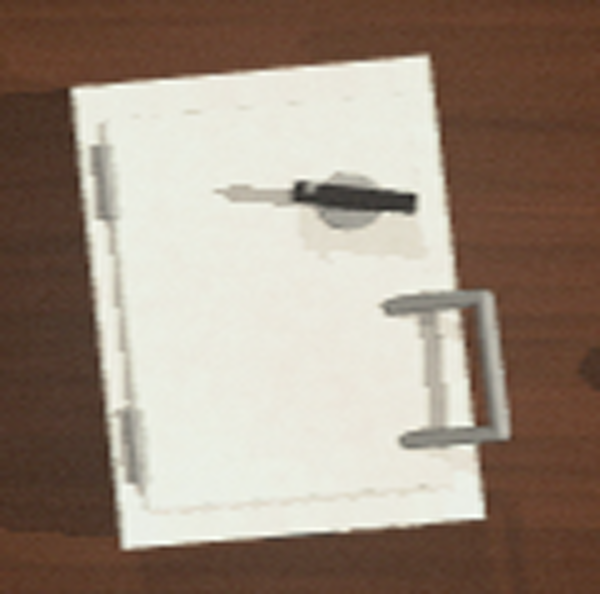

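View pics/side0z.png

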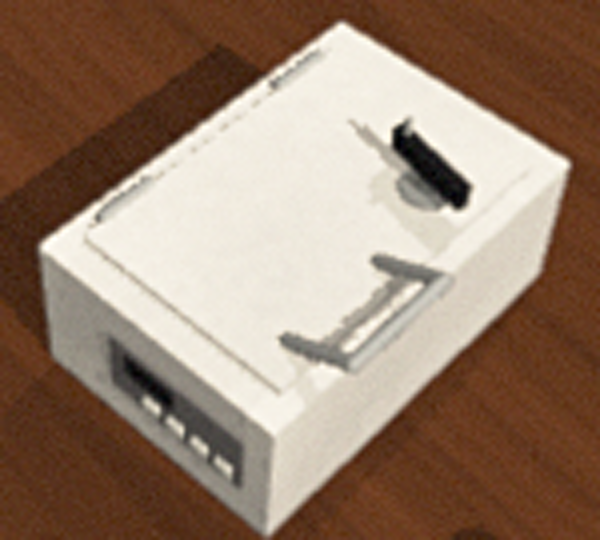

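```bash
python3 - <<'E'
from h import *
t=robot.snapshot("top");s=robot.snapshot("side")
zt=lambda x,y:(x/5+305-.4,y/4.4+120-.4)
zs=lambda x,y:(x/4+270-.4,y/4+155-.4)
C=[onz(t,zt(*p),.12)[:2] for p in [(72,88),(430,55),(485,518),(122,548)]]
print(np.round(C,4),[np.linalg.norm(C[i]-C[(i+1)%4]) for i in range(4)])
S=[onz(s,zs(*p),.12)[:2] for p in [(342,20),(570,163),(268,435),(42,245)]]
print(np.round(S,4),[np.linalg.norm(S[i]-S[(i+1)%4]) for i in range(4)])
# order: (+x,+y),(+x,-y),(-x,-y),(-x,+y)
U=np.array([[.14,.095],[.14,-.095],[-.14,-.095],[-.14,.095]])
for D in (C,S,(np.array(C)+S)/2):
    D=np.array(D);c=D.mean(0);E=D-c
    th=np.arctan2((U[:,0]*E[:,1]-U[:,1]*E[:,0]).sum(),(U*E).sum()); 
    R=np.array([[np.cos(th),-np.sin(th)],[np.sin(th),np.cos(th)]])
    print(c,th,np.abs(E-U@R.T).max())
for nm,tp,sp,un,z in [("bowctr",(356,197),(432,165),(55,-45),.15),("barctr",(495,365),(398,322),(-50,-105),.148)]:
    X,e=tri(t,zt(*tp),s,zs(*sp)); print(nm,X,e,c+R@np.array(un)/1000, onz(t,zt(*tp),z))
# bow ends
a=onz(t,zt(298,190),.154);b=onz(t,zt(415,203),.154);print(a,b,np.linalg.norm(a-b),np.arctan2(*(a-b)[:2]))
# bystanders
print(onz(t,(197,157),.041),onz(t,(198,230),.067),onz(t,(490,208),.1))
E
```

```text
[[ 0.6977  0.0656]
 [ 0.7173 -0.1249]
 [ 0.4386 -0.1524]
 [ 0.4198  0.038 ]] [np.float64(0.19152122382108494), np.float64(0.2799754361272611), np.float64(0.19129022467416523), np.float64(0.2792643034347434)]
[[ 0.6996  0.064 ]
 [ 0.7163 -0.1266]
 [ 0.4353 -0.1519]
 [ 0.4206  0.0341]] [np.float64(0.19137383906845515), np.float64(0.28209574693019956), np.float64(0.18652643526096768), np.float64(0.28065903173463264)]
[ 0.56835308 -0.04344742] 0.09928232440185018 0.0008261261354349653
[ 0.56794784 -0.045099  ] 0.09356145200099603 0.002338119490773033
[ 0.56815046 -0.04427321] 0.0964216435600399 0.001045581567559753
bowctr [ 0.62856209 -0.08422398  0.14398033] 0.00155725463110577 [ 0.62722724 -0.08376921] [ 0.62723793 -0.08319909  0.15      ]
barctr [ 0.52877862 -0.15472598  0.14376628] 0.00042873657713428013 [ 0.5284913 -0.1535991] [ 0.52876347 -0.15428141  0.148     ]
[ 0.63087799 -0.05310115  0.154     ] [ 0.62317257 -0.11311325  0.154     ] 0.06050475242216602 0.1276989528369193
[0.66247884 0.41959076 0.041     ] [0.45445117 0.4039583  0.067     ] [ 0.51676119 -0.38857744  0.1       ]
```

```bash
cat >> h.py <<'E'
from scipy.spatial.transform import Rotation as Ro
C0=np.array([.5682,-.0442]);TH=.097
RU=np.array([[np.cos(TH),-np.sin(TH),0],[np.sin(TH),np.cos(TH),0],[0,0,1]])
def u2w(x,y,z): # mm
    return RU@np.array([x,y,z])/1000+np.array([C0[0],C0[1],0])
def down(ang,tilt=0.):
    # tool y at world angle ang, pointing down; 
    y=np.array([np.cos(ang),np.sin(ang),0]);z=np.array([0,0,-1.]);x=np.cross(y,z)
    return np.stack([x,y,z],1)
def delta(pos,Rt,base=None):
    s=robot.observe() if base is None else None
    p0,R0=(s["ee_pos"],s["tcp_rot"]) if base is None else base
    R0=np.array(R0)
    return np.round(R0.T@(np.array(pos)-p0),4),np.round(Ro.from_matrix(R0.T@Rt).as_rotvec(),4)
E
python3 - <<'E'
from h import *
print(delta((.6277,-.0838,.22),down(-.128)))
print(u2w(55,-45,0),u2w(-50,-105,0))
E
```

```text
(array([-0.6147, -0.4724,  0.0113]), array([-5.000e-04,  3.000e-04,  1.323e+00]))
[ 0.62729961 -0.08366183  0.        ] [ 0.52860408 -0.15354881  0.        ]
```

send_rows(
  deltas=[
    [[0,-0.615,-0.472,0.011,0,0,1.323],[0,-0.615,-0.472,0.011,0,0,1.323],[0,-0.615,-0.472,0.011,0,0,1.323],[0,-0.615,-0.472,0.011,0,0,1.323],[0,-0.615,-0.472,0.011,0,0,1.323],[0,-0.615,-0.472,0.011,0,0,1.323],[0,-0.615,-0.472,0.011,0,0,1.323],[0,-0.615,-0.472,0.011,0,0,1.323],[0,-0.615,-0.472,0.011,0,0,1.323],[0,-0.615,-0.472,0.011,0,0,1.323],[0,-0.615,-0.472,0.011,0,0,1.323],[0,-0.615,-0.472,0.011,0,0,1.323],[0,-0.615,-0.472,0.011,0,0,1.323],[0,-0.615,-0.472,0.011,0,0,1.323],[0,-0.615,-0.472,0.011,0,0,1.323],[0,-0.615,-0.472,0.011,0,0,1.323],[0,-0.615,-0.472,0.011,0,0,1.323],[0,-0.615,-0.472,0.011,0,0,1.323],[0,-0.615,-0.472,0.011,0,0,1.323],[0,-0.615,-0.472,0.011,0,0,1.323]],
  ],
)

```text
time_s: 2.02
ee_pos: [0.6316, -0.0894, 0.2202]
tcp_rot: [[0.133, 0.991, 0.004], [0.991, -0.133, -0.003], [-0.003, 0.005, -1.0]]
wrist_force: [0.5, 0.0, -0.4]
opening: 0.499
```

```bash
python3 - <<'E'
from h import *
s=robot.observe();print(s["time_s"],s["ee_pos"],s["opening"],s["qpos"])
print(delta((.6277,-.0838,.22),down(-.128)))
d=robot.snapshot("wrist");cv2.imwrite("pics/wrist1.png",d["img"])
print(proj(d,u2w(55,-45,154)))
E
```

```text
2.0167 [ 0.63155261 -0.08939765  0.22021902] 0.49912331907268104 [-0.31472626  0.55504685  1.41380339 -0.00185227  1.16771681 -0.18083422]
(array([ 0.005 , -0.0046,  0.0002]), array([ 0.0046,  0.0026, -0.0052]))
[316.24349844 205.64399308]
```

View pics/wrist1.png

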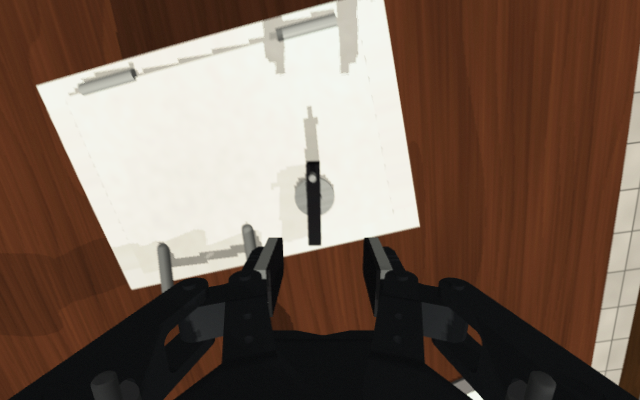

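```bash
python3 - <<'E'
from h import *
d=robot.snapshot("wrist");im=d["img"]
m=(im.max(2)<70).astype(np.uint8); m[:, :290]=0;m[:,340:]=0;m[260:]=0
n,l,st,c=cv2.connectedComponentsWithStats(m);k=1+np.argmax(st[1:,4]);print(st[k])
r=cv2.minAreaRect(np.argwhere(l==k)[:,::-1].astype(np.float32));print(r)
for z in (.154,.145):
  a=onz(d,(313.5,161.5),z);b=onz(d,(315,244.5),z);print((a+b)/2,np.linalg.norm(a-b),np.arctan2(*(a-b)[:2]))
print(delta((.6277,-.0838,.132),down(-.128)))
E
```

```text
[310 166  14  82 910]
((316.9033203125, 206.50311279296875), (81.34477233886719, 12.799793243408203), 88.15238952636719)
[ 0.6236856  -0.07950645  0.154     ] 0.06495753675974396 0.12271803608863019
[ 0.62308197 -0.08209607  0.145     ] 0.06776772666164667 0.12271803608862912
(array([ 0.0005, -0.0005,  0.0878]), array([-0.0009, -0.0005, -0.0022]))
```

```bash
python3 - <<'E'
from h import *
d=robot.snapshot("wrist")
print(onz(d,(316.9,206.5),.153), robot.observe()["ee_pos"])
print(delta((.6275,-.0838,.132),down(-.123)))
E
```

```text
[ 0.62392484 -0.07934023  0.153     ] [ 0.62750656 -0.08312163  0.21983224]
(array([-0.0007,  0.0002,  0.0878]), array([-0.0017, -0.0008, -0.0056]))
```

```bash
python3 - <<'E'
from h import *
for i in range(2):
    d=robot.snapshot("wrist");im=d["img"]
    m=(im.max(2)<70).astype(np.uint8); m[:, :290]=0;m[:,340:]=0;m[260:]=0
    n,l,st,c=cv2.connectedComponentsWithStats(m);k=1+np.argmax(st[1:,4])
    r=cv2.minAreaRect(np.argwhere(l==k)[:,::-1].astype(np.float32));print(r)
    print(onz(d,r[0],.153), proj(d,u2w(55,-45,154)))
cv2.imwrite("pics/wrist2.png",im)
E
```

```text
((320.5, 211.0), (82.0, 13.0), 90.0)
[ 0.62542828 -0.08195423  0.153     ] [323.23144958 213.22811536]
((314.5, 12.5), (25.0, 49.0), 90.0)
[0.63862213 0.05164333 0.153     ] [323.67628479 214.05397811]
```

```bash
python3 - <<'E'
from h import *
print(robot.observe()["wrist_force"],delta((.6268,-.0832,.133),down(-.125)))
E
```

```text
[0.18329117 0.3433186  0.50937429] (array([-0.0013, -0.0002,  0.0872]), array([-0.0014, -0.0006, -0.0018]))
```

View pics/wrist2.png

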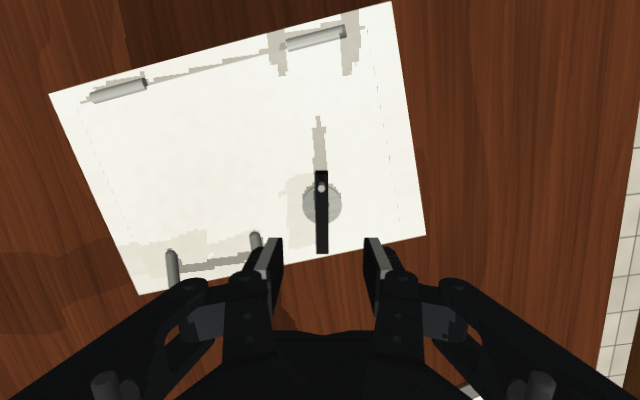

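send_rows(
  deltas=[
    [[0,-0.001,0,0.02,0,0,0],[0,-0.001,0,0.04,0,0,0],[0,-0.001,0,0.06,0,0,0],[0,-0.001,0,0.075,0,0,0],[0,-0.001,0,0.082,0,0,0],[0,-0.001,0,0.087,0,0,0],[0,-0.001,0,0.087,0,0,0],[0,-0.001,0,0.087,0,0,0],[1,-0.001,0,0.087,0,0,0],[1,-0.001,0,0.087,0,0,0],[1,-0.001,0,0.087,0,0,0],[1,-0.001,0,0.087,0,0,0],[1,-0.001,0,0.087,0,0,0],[1,-0.001,0,0.087,0,0,0],[1,-0.001,0,0.087,0,0,0]],
  ],
)

```text
time_s: 3.52
ee_pos: [0.626, -0.0841, 0.1343]
tcp_rot: [[0.127, 0.992, -0.004], [0.992, -0.127, 0.001], [-0.0, -0.004, -1.0]]
wrist_force: [-6.1, 1.7, 5.7]
opening: 0.099
```

send_rows(
  deltas=[
    [[1,0,-0.0008,0,0,0,0.04],[1,0,-0.0008,0,0,0,0.12],[1,0,-0.0008,0,0,0,0.2],[1,0,-0.0008,0,0,0,0.28],[1,0,-0.0008,0,0,0,0.36],[1,0,-0.0008,0,0,0,0.44],[1,0,-0.0008,0,0,0,0.52],[1,0,-0.0008,0,0,0,0.6],[1,0,-0.0008,0,0,0,0.68],[1,0,-0.0008,0,0,0,0.76],[1,0,-0.0008,0,0,0,0.84],[1,0,-0.0008,0,0,0,0.92],[1,0,-0.0008,0,0,0,1.0],[1,0,-0.0008,0,0,0,1.08],[1,0,-0.0008,0,0,0,1.16],[1,0,-0.0008,0,0,0,1.22],[1,0,-0.0008,0,0,0,1.26],[1,0,-0.0008,0,0,0,1.26],[1,0,-0.0008,0,0,0,1.26]],
  ],
)

```text
time_s: 5.1
ee_pos: [0.6257, -0.0838, 0.1343]
tcp_rot: [[0.983, 0.182, -0.003], [0.182, -0.983, 0.001], [-0.003, -0.002, -1.0]]
wrist_force: [-5.2, 2.2, 6.2]
opening: 0.101
```

```bash
python3 - <<'E'
from h import *
s=robot.observe();print(s["wrist_force"],s["ft_torque"],s["tcp_rot"],s["qpos"])
y=s["tcp_rot"][:,1];print("yang",np.arctan2(y[1],y[0]),"target",TH-np.pi/2)
E
```

```text
[-5.24117711  2.24124286  6.21755433] [ 0.26359242  0.758616   -0.1075064 ] [[ 0.98324755  0.18225035 -0.00301138]
 [ 0.18225409 -0.98325094  0.00101576]
 [-0.00277582 -0.00154758 -0.99999495]] [-3.09887227e-01  6.53277236e-01  1.49777553e+00  5.85268723e-05
  9.93717599e-01  1.07760008e+00]
yang -1.387521460009933 target -1.4737963267948966
```

Turning against about 0.1 N m, as expected. Go on to the stop in small steps.

send_rows(
  deltas=[
    [[1,0,0,0,0,0,0.03],[1,0,0,0,0,0,0.06],[1,0,0,0,0,0,0.09],[1,0,0,0,0,0,0.12],[1,0,0,0,0,0,0.14],[1,0,0,0,0,0,0.14],[1,0,0,0,0,0,0.14]],
  ],
)

```text
time_s: 5.68
ee_pos: [0.6257, -0.0838, 0.1343]
tcp_rot: [[0.999, 0.048, -0.003], [0.048, -0.999, -0.0], [-0.003, -0.0, -1.0]]
wrist_force: [-4.5, 1.6, 6.3]
opening: 0.098
```

```bash
python3 - <<'E'
from h import *
s=robot.observe();print(s["wrist_force"],s["ft_torque"])
y=s["tcp_rot"][:,1];print("yang",np.arctan2(y[1],y[0]),"target",TH-np.pi/2)
E
```

```text
[-4.53534566  1.57700285  6.28484988] [0.36928167 0.78246697 0.84294764]
yang -1.523036432891003 target -1.4737963267948966
```

send_rows(
  deltas=[
    [[1,0,0,0,0,0,-0.03],[1,0,0,0,0,0,-0.03],[0,0,0,0,0,0,-0.03],[0,0,0,0,0,0,-0.03],[0,0,0,0,0,0,-0.03],[0,0,0,-0.02,0,0,-0.03],[0,0,0,-0.05,0,0,-0.03],[0,0,0,-0.08,0,0,-0.03],[0,-0.08,0.03,-0.09,0,0,-0.03],[0,-0.1,0.065,-0.09,0,0,-0.03],[0,-0.1,0.065,-0.09,0,0,-0.03],[0,-0.1,0.065,-0.09,0,0,-0.03],[0,-0.1,0.065,-0.09,0,0,-0.03]],
  ],
)

```text
time_s: 6.77
ee_pos: [0.5296, -0.155, 0.2238]
tcp_rot: [[0.998, 0.069, 0.001], [0.069, -0.998, -0.0], [0.001, 0.0, -1.0]]
wrist_force: [0.4, -0.2, 0.1]
opening: 0.499
```

```bash
python3 - <<'E'
from h import *
for n in ("wrist","side"):
    d=robot.snapshot(n);cv2.imwrite(f"pics/{n}3.png",d["img"])
    print(proj(d,u2w(-50,-105,146)))
s=robot.observe();print(s["ee_pos"],s["wrist_force"])
print(delta(u2w(-50,-105,220),down(TH-np.pi/2)))
b=cv2.imread("pics/side3.png")[155:290,270:420]
cv2.imwrite("pics/side3z.png",cv2.resize(b,None,fx=4,fy=4,interpolation=cv2.INTER_CUBIC))
E
```

```text
[319.69162647 209.66010959]
[368.87182003 234.20903261]
[ 0.5310531  -0.1537565   0.22352753] [-0.12030591 -0.53691185 -0.52227198]
(array([-0.0024, -0.0004,  0.0035]), array([ 0.0004, -0.0016, -0.0249]))
```

View pics/wrist3.png

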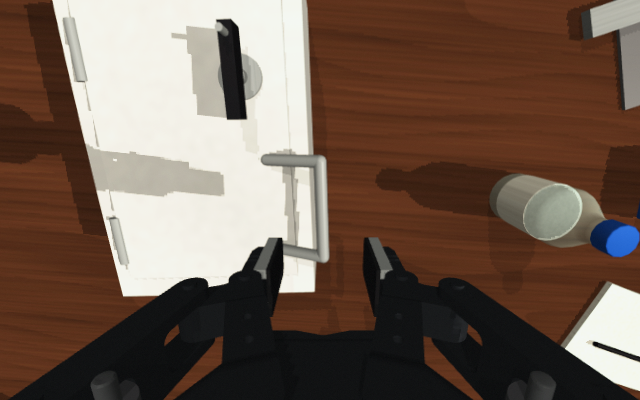

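View pics/side3z.png

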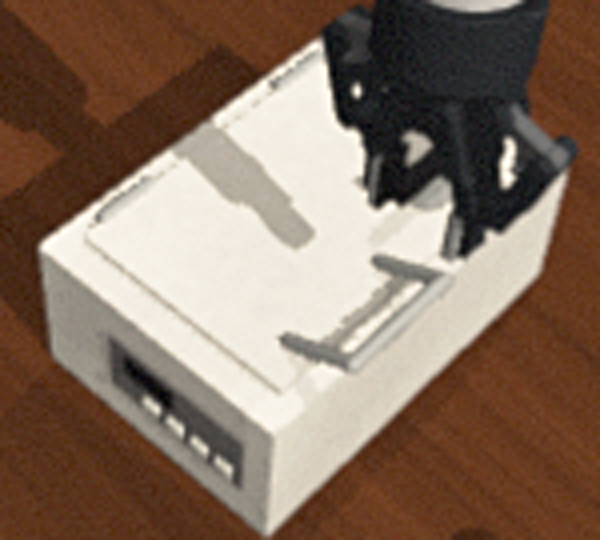

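```bash
python3 - <<'E'
from h import *
d=robot.snapshot("wrist");im=d["img"];cv2.imwrite("pics/wrist4.png",im)
cv2.imwrite("pics/wrist4z.png",cv2.resize(im[0:140,170:340],None,fx=4.2,fy=4.2,interpolation=cv2.INTER_CUBIC))
print(robot.observe()["ee_pos"],proj(d,u2w(55,-45,154)),proj(d,u2w(-50,-105,146)))
E
```

```text
[ 0.53122847 -0.1533503   0.22334782] [228.91767124  70.19911257] [321.14861501 211.63662838]
```

View pics/wrist4z.png

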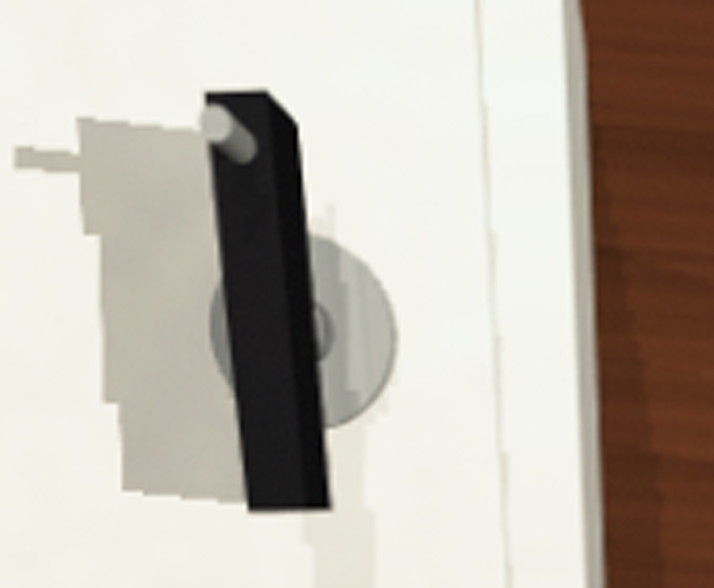

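```bash
python3 - <<'E'
from h import *
d=robot.snapshot("wrist")
f=lambda x,y:(x/4.2+170-.4,y/4.2-.4)
def ang(a,b,z):
    A=onz(d,f(*a),z);B=onz(d,f(*b),z);v=A-B;return np.arctan2(v[1],v[0]),np.linalg.norm(v)
print(ang((206,93),(249,508),.154),ang((266,93),(301,508),.154),ang((297,130),(330,508),.136),ang((478,0),(510,588),.12),ang((478,0),(510,588),.124),ang((563,0),(600,588),.12))
E
```

```text
(np.float64(0.0997549148344413), np.float64(0.06277969492621223)) (np.float64(0.09033217956610214), np.float64(0.06271920585958787)) (np.float64(0.09912048062963981), np.float64(0.062379868868328935)) (np.float64(0.10108099843259846), np.float64(0.1029708527506755)) (np.float64(0.10108099843259846), np.float64(0.10129346261033917)) (np.float64(0.1280356713638504), np.float64(0.1030549294521685))
```

```bash
python3 - <<'E'
from h import *
print(delta(u2w(-50,-105,129),down(TH-np.pi/2)))
E
```

```text
(array([-0.0027,  0.0003,  0.0942]), array([ 0.0001, -0.0008, -0.0232]))
```

send_rows(
  deltas=[
    [[0,-0.003,0,0.02,0,0,-0.023],[0,-0.003,0,0.05,0,0,-0.023],[0,-0.003,0,0.075,0,0,-0.023],[0,-0.003,0,0.088,0,0,-0.023],[0,-0.003,0,0.094,0,0,-0.023],[0,-0.003,0,0.094,0,0,-0.023],[0,-0.003,0,0.094,0,0,-0.023],[1,-0.003,0,0.094,0,0,-0.023],[1,-0.003,0,0.094,0,0,-0.023],[1,-0.003,0,0.094,0,0,-0.023],[1,-0.003,0,0.094,0,0,-0.023],[1,-0.003,0,0.094,0,0,-0.023],[1,-0.003,0,0.094,0,0,-0.023],[1,-0.003,0,0.094,0,0,-0.023]],
  ],
)

```text
time_s: 8.13
ee_pos: [0.528, -0.1541, 0.1305]
tcp_rot: [[0.995, 0.096, 0.002], [0.096, -0.995, -0.001], [0.002, 0.001, -1.0]]
wrist_force: [-0.4, 1.1, 6.2]
opening: 0.086
```

```bash
python3 - <<'E'
from h import *
s=robot.observe();print(s["ee_pos"],s["wrist_force"],s["opening"])
p=s["ee_pos"];R0=s["tcp_rot"]
print((RU.T@(p-np.r_[C0,0]))*1000)
# arc in tool frame: start bar pos unit (-105,146), hinge (80,120)
for a in np.arange(0,1.62,.1):
    y,z=-185,26
    c,sn=np.cos(a),np.sin(a)
    # rotate so -y -> +z
    Y=80+y*c+z*sn; Z=120-y*sn+z*c
    dw=RU@np.array([0,(Y+105)/1000,(Z-146)/1000])
    print(round(a,2),np.round(R0.T@dw,4))
E
```

```text
[ 0.52795118 -0.15405614  0.1305039 ] [-0.39841997  1.11558375  6.22246791] 0.08593063317600376
[ -50.69895856 -105.44171028  130.50390279]
0.0 [0. 0. 0.]
0.1 [ 0.     -0.0035 -0.0183]
0.2 [ 0.0001 -0.0088 -0.0362]
0.3 [ 0.0001 -0.0159 -0.0535]
0.4 [ 0.0001 -0.0246 -0.07  ]
0.5 [ 0.0001 -0.035  -0.0856]
0.6 [ 0.0002 -0.0469 -0.1   ]
0.7 [ 0.0002 -0.0601 -0.1131]
0.8 [ 0.0002 -0.0746 -0.1249]
0.9 [ 0.0002 -0.0902 -0.1352]
1.0 [ 0.0002 -0.1067 -0.1439]
1.1 [ 0.0002 -0.1241 -0.1508]
1.2 [ 0.0002 -0.142  -0.156 ]
1.3 [ 0.0002 -0.1604 -0.1594]
1.4 [ 0.0002 -0.179  -0.161 ]
1.5 [ 1.000e-04 -1.976e-01 -1.606e-01]
1.6 [ 1.000e-04 -2.162e-01 -1.584e-01]
```

send_rows(
  deltas=[
    [[1,0,-0.0015,-0.009,0,0,0],[1,0,-0.0035,-0.018,0,0,0],[1,0,-0.006,-0.027,0,0,0],[1,0,-0.009,-0.036,0,0,0],[1,0,-0.012,-0.045,0,0,0],[1,0,-0.016,-0.0535,0,0,0],[1,0,-0.02,-0.062,0,0,0],[1,0,-0.0245,-0.07,0,0,0],[1,0,-0.03,-0.078,0,0,0],[1,0,-0.035,-0.0855,0,0,0],[1,0,-0.035,-0.0855,0,0,0],[1,0,-0.035,-0.0855,0,0,0]],
  ],
)

```text
time_s: 9.13
ee_pos: [0.5245, -0.1199, 0.2172]
tcp_rot: [[0.995, 0.097, 0.003], [0.097, -0.995, -0.003], [0.003, 0.004, -1.0]]
wrist_force: [1.4, -5.5, 5.0]
opening: 0.095
```

```bash
python3 - <<'E'
from h import *
s=robot.observe();print(s["ee_pos"],s["wrist_force"],s["ft_torque"],s["opening"])
print((RU.T@(s["ee_pos"]-np.r_[C0,0]))*1000)
d=robot.snapshot("side");cv2.imwrite("pics/side5.png",d["img"][80:320,200:520])
E
```

```text
[ 0.52446811 -0.11985592  0.2171893 ] [ 1.40345047 -5.53061969  5.02709357] [-0.89639074 -0.12922842  0.04968627] 0.09472063881285413
[-50.85344055 -71.06493552 217.18929666]
```

View pics/side5.png

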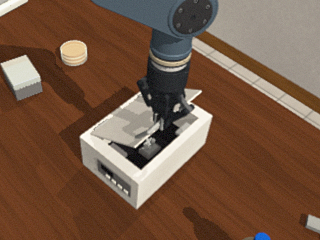

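send_rows(
  deltas=[
    [[1,0,-0.006,-0.0075,0,0,0],[1,0,-0.012,-0.0145,0,0,0],[1,0,-0.0185,-0.021,0,0,0],[1,0,-0.025,-0.0275,0,0,0],[1,0,-0.032,-0.0335,0,0,0],[1,0,-0.0395,-0.0395,0,0,0],[1,0,-0.047,-0.0445,0,0,0],[1,0,-0.055,-0.0495,0,0,0],[1,0,-0.063,-0.054,0,0,0],[1,0,-0.0715,-0.0585,0,0,0],[1,0,-0.08,-0.062,0,0,0],[1,0,-0.089,-0.0655,0,0,0],[1,0,-0.107,-0.0705,0,0,0],[1,0,-0.1255,-0.074,0,0,0],[1,0,-0.144,-0.0755,0,0,0],[1,0,-0.1625,-0.075,0,0,0],[1,0,-0.1755,-0.0735,0,0,0],[1,0,-0.1755,-0.0735,0,0,0],[1,0,-0.1755,-0.0735,0,0,0]],
  ],
)

```text
time_s: 10.77
ee_pos: [0.5063, 0.0585, 0.2909]
tcp_rot: [[0.995, 0.096, 0.001], [0.096, -0.995, 0.004], [0.002, -0.004, -1.0]]
wrist_force: [-1.0, 3.1, 11.6]
opening: 0.086
```

```bash
python3 - <<'E'
from h import *
s=robot.observe();print(s["ee_pos"],s["wrist_force"],s["ft_torque"],s["opening"])
print((RU.T@(s["ee_pos"]-np.r_[C0,0]))*1000)
for n in("side","top"):
    d=robot.snapshot(n);cv2.imwrite(f"pics/{n}6.png",d["img"])
E
```

```text
[0.50630765 0.05854592 0.29094349] [-1.00109494  3.13349951 11.55684715] [0.57504238 0.06496446 0.07117085] 0.08591892102737891
[-51.65067373 108.25707667 290.9434892 ]
```

View pics/side6.png

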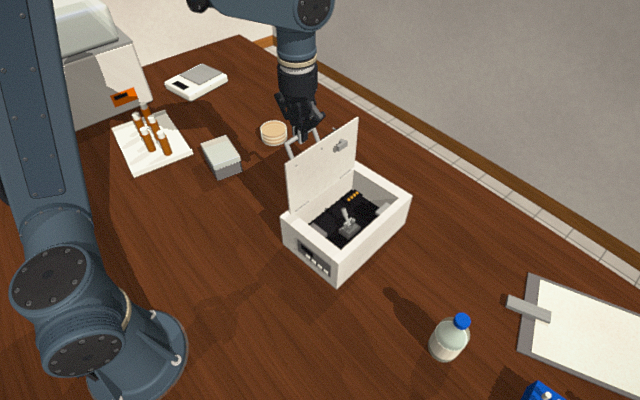

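View pics/top6.png

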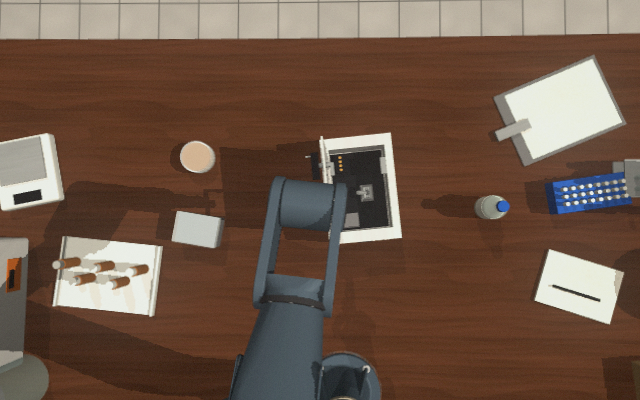

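send_rows(
  deltas=[
    [[0.3,0,0,0,0,0,0],[0.3,0,0,0,0,0,0],[0.3,0,0,0,0,0,0],[0.3,0,0,-0.01,0,0,0],[0.3,0,0,-0.03,0,0,0],[0.3,0,0,-0.06,0,0,0],[0.3,0,0,-0.09,0,0,0],[0.3,0.02,0.05,-0.09,0,0,-0.2],[0.3,0.04,0.08,-0.09,0,0,-0.6],[0.3,0.04,0.106,-0.09,0,0,-1.0],[0.3,0.04,0.13,-0.09,0,0,-1.3],[0.3,0.04,0.13,-0.09,0,0,-1.57],[0.3,0.04,0.13,-0.09,0,0,-1.57],[0.3,0.04,0.13,-0.09,0,0,-1.57],[0.3,0.04,0.13,-0.09,0,0,-1.57],[0.3,0.04,0.13,-0.09,0,0,-1.57],[0.3,0.04,0.13,-0.09,0,0,-1.57],[0.3,0.04,0.13,-0.09,0,0,-1.57],[0.3,0.04,0.13,-0.09,0,0,-1.57]],
  ],
)

```text
time_s: 12.45
ee_pos: [0.5587, -0.0697, 0.3786]
tcp_rot: [[-0.025, 1.0, -0.001], [1.0, 0.025, 0.001], [0.001, -0.001, -1.0]]
wrist_force: [0.4, -0.5, 0.2]
opening: 0.351
```

```bash
python3 - <<'E'
from h import *
s=robot.observe();print(s["time_s"],s["ee_pos"],s["wrist_force"],s["qpos"])
print((RU.T@(s["ee_pos"]-np.r_[C0,0]))*1000)
L=.5
tip=u2w(-10,-20+56*np.sin(L),62+56*np.cos(L));piv=u2w(-10,-20,62)
for n in("side","top","wrist"):
    d=robot.snapshot(n);im=d["img"];cv2.imwrite(f"pics/{n}7.png",im)
    print(n,proj(d,tip),proj(d,piv),"paneltop",proj(d,u2w(-118,82,280)),proj(d,u2w(118,82,280)))
    p=proj(d,tip).astype(int)
    if n!="wrist":
        x0=p[0]-55;y0=p[1]-45
        cv2.imwrite(f"pics/{n}7z.png",cv2.resize(im[y0:y0+80,x0:x0+110],None,fx=7,fy=7,interpolation=cv2.INTER_CUBIC));print(x0,y0)
E
```

```text
12.45 [ 0.55872114 -0.0696832   0.37855968] [ 0.38756637 -0.45052356  0.1582049 ] [-3.22639886e-01  3.05800536e-01  1.38363820e+00  2.26662836e-04
  1.45375751e+00 -3.47790801e-01]
[-11.90230193 -24.44540023 378.55967523]
side [342.38161446 207.95482014] [349.23361367 226.14287443] paneltop [285.1912605  163.97374713] [358.06393181 116.77696481]
287 162
top [357.85900965 192.20635827] [366.84186926 192.40381971] paneltop [332.26677243 237.88707221] [322.63438474 135.45594245]
302 147
wrist [322.70278921 147.02938434] [324.03392141 161.32118863] paneltop [177.52426242  80.56097872] [481.23696003  54.9983576 ]
```

View pics/wrist7.png

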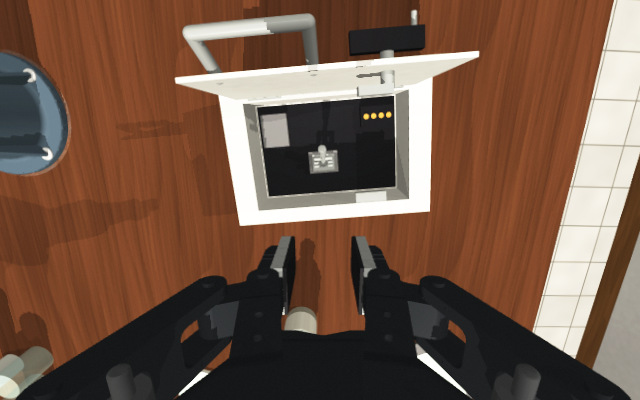

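View pics/side7z.png

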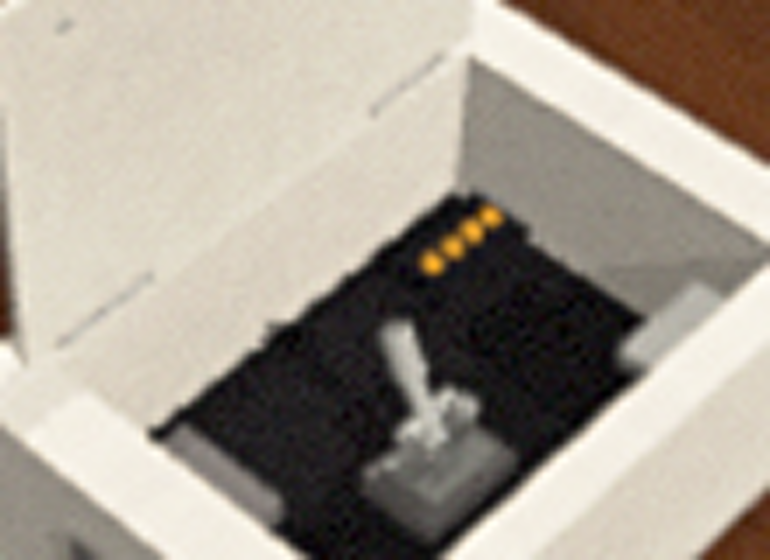

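View pics/top7z.png

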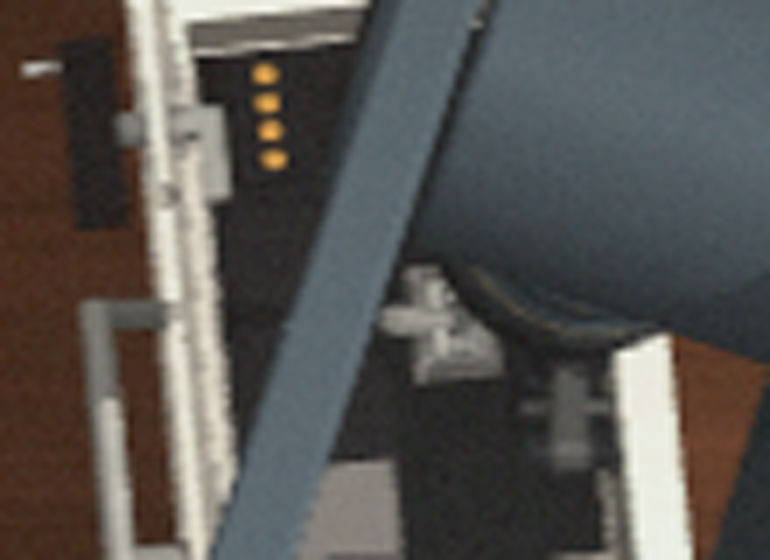

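```bash
python3 - <<'E'
from h import *
s=robot.snapshot("side");t=robot.snapshot("top")
X,e=tri(s,(343.6,207.8),t,(356.6,192.2));print((RU.T@(X-np.r_[C0,0]))*1000,e, 'expect tip ~(-10,5,109)')
print(delta(u2w(-9.5,2,83.7),down(TH)))
E
```

```text
[ -7.73577346   8.15325071 108.71251076] 0.0052444874989788755 expect tip ~(-10,5,109)
(array([2.650e-02, 1.000e-04, 2.947e-01]), array([-0.0005, -0.0003, -0.0805]))
```

send_rows(
  deltas=[
    [[0.3,0.0265,0,0,0,0,-0.08],[0.3,0.0265,0,0.04,0,0,-0.08],[0.3,0.0265,0,0.08,0,0,-0.08],[0.3,0.0265,0,0.12,0,0,-0.08],[0.3,0.0265,0,0.16,0,0,-0.08],[0.3,0.0265,0,0.19,0,0,-0.08],[0.3,0.0265,0,0.22,0,0,-0.08],[0.3,0.0265,0,0.22,0,0,-0.08],[0.3,0.0265,0,0.22,0,0,-0.08],[0.3,0.0265,0,0.22,0,0,-0.08],[0.3,0.0265,0,0.22,0,0,-0.08]],
  ],
)

```text
time_s: 13.62
ee_pos: [0.5606, -0.0437, 0.1607]
tcp_rot: [[-0.099, 0.995, 0.005], [0.995, 0.099, -0.001], [-0.002, 0.004, -1.0]]
wrist_force: [-0.2, -0.4, -0.1]
opening: 0.345
```

```bash
python3 - <<'E'
from h import *
s=robot.observe();print(s["time_s"],s["ee_pos"],s["wrist_force"])
print(delta(u2w(-9.5,2,83.7),down(TH)))
tip=u2w(-10,-20+56*np.sin(.5),62+56*np.cos(.5));piv=u2w(-10,-20,62)
for n in("side","wrist"):
    d=robot.snapshot(n);im=d["img"];cv2.imwrite(f"pics/{n}8.png",im)
    print(n,proj(d,tip),proj(d,piv))
E
```

```text
13.6167 [ 0.56056015 -0.04374528  0.16066982] [-0.20172552 -0.43489867 -0.08616254]
(array([ 0.0009, -0.0023,  0.077 ]), array([0.0045, 0.0017, 0.0018]))
side [342.38161446 207.95482014] [349.23361367 226.14287443]
wrist [320.01170535 212.02550176] [320.2348274  223.76185316]
```

View pics/wrist8.png

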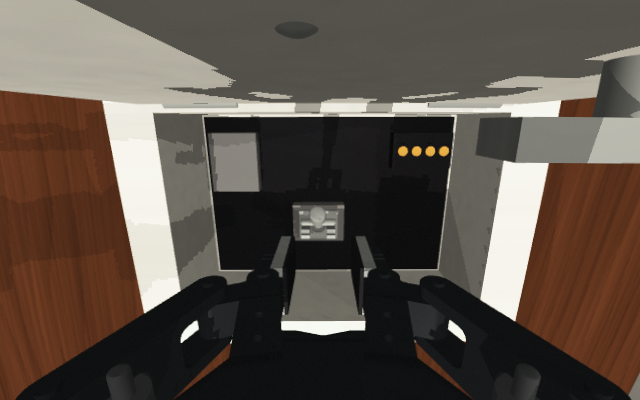

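View pics/side8.png

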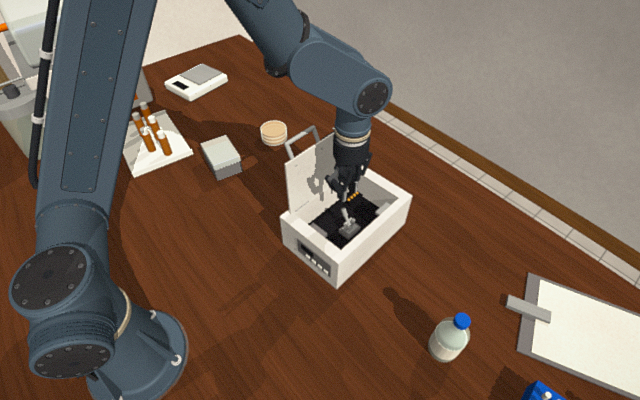

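```bash
python3 - <<'E'
from h import *
print(robot.observe()["dq"].round(3),delta(u2w(-10,2,83.7),down(TH)))
E
```

```text
[ 0.001  0.004  0.01   0.001 -0.002 -0.002] (array([ 0.0008, -0.0024,  0.0768]), array([0.0042, 0.0016, 0.0021]))
```

send_rows(
  deltas=[
    [[0.3,0.001,-0.002,0.02,0,0,0],[0.3,0.001,-0.002,0.04,0,0,0],[0.3,0.001,-0.002,0.055,0,0,0],[0.3,0.001,-0.002,0.067,0,0,0],[0.3,0.001,-0.002,0.074,0,0,0],[0.3,0.001,-0.002,0.077,0,0,0],[0.3,0.001,-0.002,0.077,0,0,0],[0.3,0.001,-0.002,0.077,0,0,0],[1,0.001,-0.002,0.077,0,0,0],[1,0.001,-0.002,0.077,0,0,0],[1,0.001,-0.002,0.077,0,0,0],[1,0.001,-0.002,0.077,0,0,0],[1,0.001,-0.002,0.077,0,0,0],[1,0.001,-0.002,0.077,0,0,0]],
  ],
)

```text
time_s: 14.88
ee_pos: [0.5567, -0.0426, 0.0823]
tcp_rot: [[-0.099, 0.995, 0.0], [0.995, 0.099, -0.0], [-0.0, 0.0, -1.0]]
wrist_force: [-2.4, 0.5, 7.4]
opening: 0.118
```

```bash
python3 - <<'E'
from h import *
s=robot.observe();print(s["time_s"],s["ee_pos"],s["wrist_force"],s["ft_torque"],s["opening"])
print((RU.T@(s["ee_pos"]-np.r_[C0,0]))*1000)
d=robot.snapshot("wrist");cv2.imwrite("pics/wrist9.png",d["img"])
E
```

```text
14.8833 [ 0.55667722 -0.04259089  0.08230989] [-2.38723298  0.45161282  7.42661471] [-0.0972133   0.30998218  0.06112542] 0.11800809343297142
[-11.31277811   2.7175081   82.3098924 ]
```

View pics/wrist9.png

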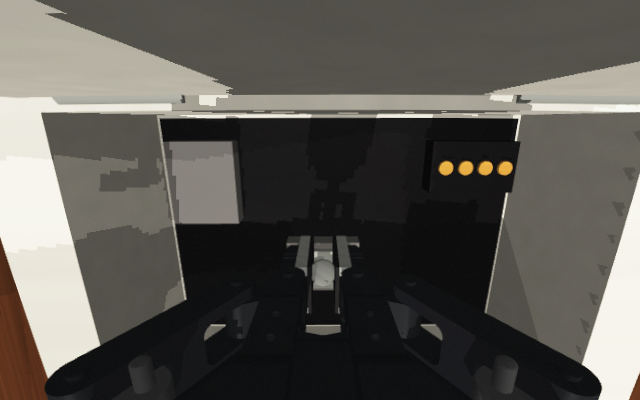

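```bash
python3 - <<'E'
import numpy as np
def tcp(l,r,p): # l lean toward +y
    return np.array([-20+r*np.sin(l)+18.7*np.sin(p),62+r*np.cos(l)-18.7*np.cos(p)])
t0=tcp(.5,46,0)
for k,(l,r,p) in enumerate([(.5,55,0)]+[(.5-i*.1,55,.035*i) for i in range(1,11)]+[(-.5,46,.35)]):
    d=(tcp(l,r,p)-t0)/1000;print(round(l,2),r,np.round([d[0],-d[1],p],4))
E
```

```text
0.5 55 [ 0.0043 -0.0079  0.    ]
0.4 55 [ 0.     -0.0103  0.035 ]
0.3 55 [-0.0045 -0.0122  0.07  ]
0.2 55 [-0.0092 -0.0136  0.105 ]
0.1 55 [-0.014  -0.0145  0.14  ]
0.0 55 [-0.0188 -0.0149  0.175 ]
-0.1 55 [-0.0236 -0.0148  0.21  ]
-0.2 55 [-0.0284 -0.0141  0.245 ]
-0.3 55 [-0.0331 -0.0129  0.28  ]
-0.4 55 [-0.0377 -0.0112  0.315 ]
-0.5 55 [-0.042 -0.009  0.35 ]
-0.5 46 [-0.0377 -0.0011  0.35  ]
```

Pull out first.

send_rows(
  deltas=[
    [[1,0.001,0,-0.002,0,0,0],[1,0.002,0,-0.004,0,0,0],[1,0.003,0,-0.006,0,0,0],[1,0.0043,0,-0.008,0,0,0],[1,0.0043,0,-0.008,0,0,0],[1,0.0043,0,-0.008,0,0,0]],
  ],
)

```text
time_s: 15.43
ee_pos: [0.5563, -0.0389, 0.0891]
tcp_rot: [[-0.1, 0.995, -0.0], [0.995, 0.1, -0.001], [-0.001, -0.0, -1.0]]
wrist_force: [-0.4, -4.8, -5.5]
opening: 0.117
```

```bash
python3 - <<'E'
from h import *
s=robot.observe();print(s["time_s"],s["wrist_force"],s["ft_torque"],s["opening"])
print((RU.T@(s["ee_pos"]-np.r_[C0,0]))*1000)
d=robot.snapshot("wrist");cv2.imwrite("pics/wrist10.png",d["img"][200:340,220:420].repeat(3,0).repeat(3,1))
E
```

```text
15.4333 [-0.39250249 -4.7738383  -5.50966014] [-0.83026601  0.03457217 -0.03018489] 0.11724213599068616
[-11.3453293    6.39950955  89.0969858 ]
```

View pics/wrist10.png

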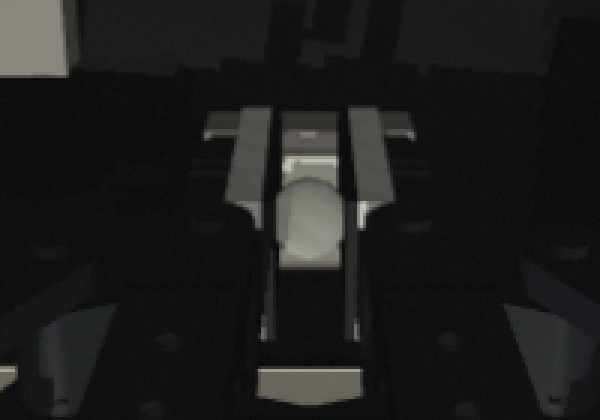

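send_rows(
  deltas=[
    [[1,-0.002,0,-0.0014,0,0.017,0],[1,-0.0043,0,-0.0029,0,0.035,0],[1,-0.0065,0,-0.004,0,0.052,0],[1,-0.0088,0,-0.0048,0,0.07,0],[1,-0.0112,0,-0.0056,0,0.087,0],[1,-0.0135,0,-0.0062,0,0.105,0],[1,-0.0159,0,-0.0067,0,0.122,0],[1,-0.0183,0,-0.0071,0,0.14,0],[1,-0.0207,0,-0.0074,0,0.157,0],[1,-0.0231,0,-0.0075,0,0.175,0],[1,-0.0255,0,-0.0075,0,0.192,0],[1,-0.0279,0,-0.0074,0,0.21,0],[1,-0.0303,0,-0.0071,0,0.227,0],[1,-0.0327,0,-0.0067,0,0.245,0],[1,-0.035,0,-0.0062,0,0.262,0],[1,-0.0374,0,-0.0055,0,0.28,0],[1,-0.042,0,-0.0037,0,0.315,0],[1,-0.0463,0,-0.0014,0,0.35,0],[1,-0.0463,0,-0.0014,0,0.35,0],[1,-0.0463,0,-0.0014,0,0.35,0]],
  ],
)

```text
time_s: 17.15
ee_pos: [0.5614, -0.0854, 0.091]
tcp_rot: [[-0.093, 0.995, -0.033], [0.935, 0.098, 0.34], [0.341, 0.001, -0.94]]
wrist_force: [-0.3, -0.3, 0.2]
opening: -0.004
```

```bash
python3 - <<'E'
from h import *
s=robot.observe();print(s["time_s"],s["wrist_force"],s["ft_torque"],s["opening"])
R=s["tcp_rot"];g=s["ee_pos"]+R@[0,0,robot.grip_depth]
u=(RU.T@(g-np.r_[C0,0]))*1000;print(u, "lean",np.arctan2(u[1]+20,u[2]-62),np.hypot(u[1]+20,u[2]-62))
for n in("side","wrist"):
    d=robot.snapshot(n);cv2.imwrite(f"pics/{n}11.png",d["img"])
E
```

```text
17.15 [-0.25311813 -0.28725748  0.15585318] [-0.17612151 -0.03392483  0.00034418] -0.003780766713549682
[-10.73421862 -46.75337819 108.57332644] lean -0.5214100386027382 53.71050157973607
```

View pics/wrist11.png

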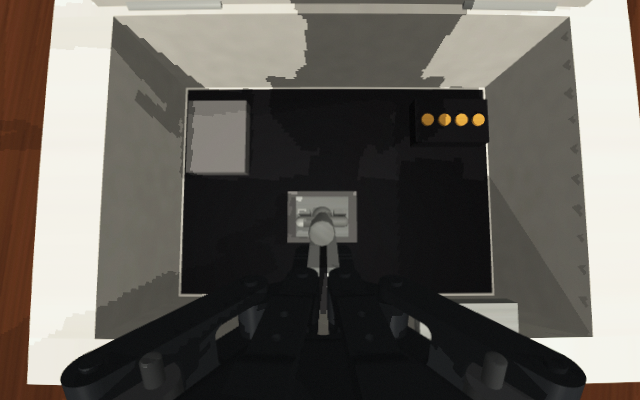

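View pics/side11.png

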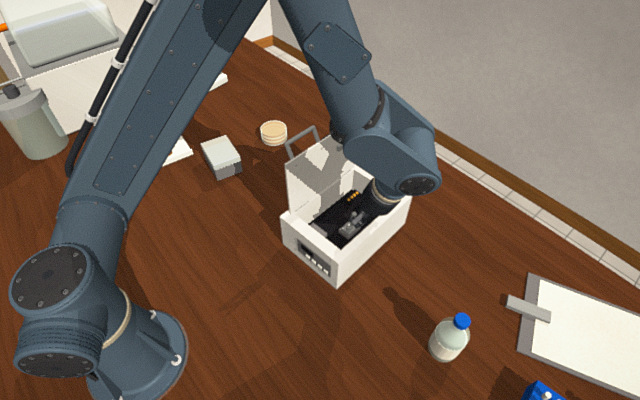

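```bash
python3 - <<'E'
from h import *
for n in("side","wrist"):
    d=robot.snapshot(n)
    for l in (.5,.37,.2,0,-.2,-.37,-.5):
        print(n,l,[proj(d,u2w(-10,-20+r*np.sin(l),62+r*np.cos(l))).round(1).tolist() for r in (50,56,62)])
im=cv2.imread("pics/wrist11.png");cv2.imwrite("pics/wrist11z.png",im[170:290,250:390].repeat(5,0).repeat(5,1))
im=cv2.imread("pics/side11.png");cv2.imwrite("pics/side11z.png",im[185:245,305:405].repeat(7,0).repeat(7,1))
E
```

```text
side 0.5 [[343.1, 210.0], [342.4, 208.0], [341.6, 205.9]]
side 0.37 [[345.0, 210.5], [344.4, 208.6], [343.9, 206.6]]
side 0.2 [[347.5, 211.6], [347.3, 209.8], [347.1, 208.0]]
side 0 [[350.6, 213.5], [350.8, 212.0], [350.9, 210.4]]
side -0.2 [[353.7, 216.0], [354.2, 214.7], [354.8, 213.4]]
side -0.37 [[356.1, 218.4], [357.0, 217.5], [357.9, 216.5]]
side -0.5 [[357.9, 220.5], [359.0, 219.7], [360.1, 219.0]]
wrist 0.5 [[325.8, 164.4], [326.0, 156.3], [326.2, 147.6]]
wrist 0.37 [[325.9, 175.1], [326.1, 168.6], [326.2, 161.5]]
wrist 0.2 [[325.9, 191.2], [326.1, 187.2], [326.3, 182.8]]
wrist 0 [[325.9, 211.8], [326.1, 211.3], [326.3, 210.8]]
wrist -0.2 [[325.9, 232.9], [326.0, 236.0], [326.2, 239.4]]
wrist -0.37 [[325.8, 249.8], [325.9, 255.7], [326.1, 262.1]]
wrist -0.5 [[325.7, 261.4], [325.8, 269.1], [326.0, 277.5]]
```

View pics/wrist11z.png

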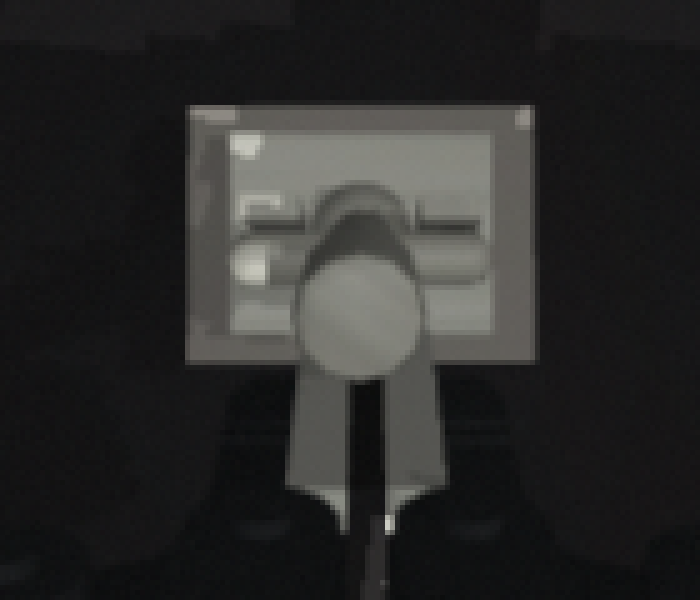

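View pics/side11z.png

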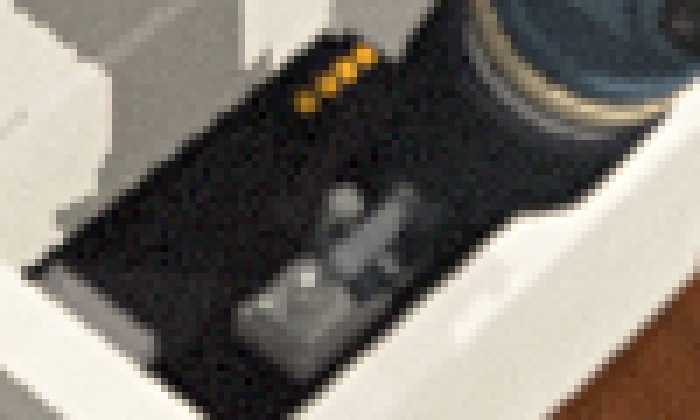

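send_rows(
  deltas=[
    [[1,0,0,-0.01,0,0,0],[1,0,0,-0.03,0,0,0],[1,0,0,-0.055,0,0,0],[0.3,0,0,-0.06,0,-0.15,0],[0.3,0,0,-0.06,0,-0.15,0],[0.3,0,0,-0.06,0,-0.15,0],[0.3,0,0,-0.06,0,-0.15,0]],
  ],
)

```text
time_s: 17.93
ee_pos: [0.5622, -0.1036, 0.1472]
tcp_rot: [[-0.099, 0.995, -0.021], [0.975, 0.101, 0.2], [0.201, -0.001, -0.98]]
wrist_force: [-1.3, -0.6, -0.2]
opening: 0.351
```

```bash
cat >> h.py <<'E'
def tilt(ph):  # body leans towards unit -y by ph
    z=RU@np.array([0,np.sin(ph),-np.cos(ph)]); y=RU@np.array([1.,0,0]); return np.stack([np.cross(y,z),y,z],1)
def tcpfor(l,r,ph,x=-10): # l lean towards +y
    return u2w(x,-20+r*np.sin(l)+18.7*np.sin(ph),62+r*np.cos(l)-18.7*np.cos(ph))
E
python3 - <<'E'
from h import *
for i in range(3): d=robot.snapshot("side")
d=robot.snapshot("wrist");im=d["img"];cv2.imwrite("pics/wrist12.png",im)
for l in (0,-.1,-.2,-.3,-.4,-.5):
    print(l,[proj(d,u2w(-11,-20+r*np.sin(l),62+r*np.cos(l))).round(1).tolist() for r in (56,62)])
s=robot.observe();print(s["time_s"],s["ee_pos"],s["opening"])
for r in (75,49): print(delta(tcpfor(-.2,r,.2,-11),tilt(.2)))
E
```

```text
0 [[325.0, 176.8], [325.1, 176.7]]
-0.1 [[325.0, 185.7], [325.0, 186.9]]
-0.2 [[324.9, 194.5], [325.0, 196.9]]
-0.3 [[324.9, 202.9], [325.0, 206.4]]
-0.4 [[324.9, 210.7], [324.9, 215.4]]
-0.5 [[324.8, 218.0], [324.9, 223.5]]
18.1333 [ 0.56244977 -0.10488423  0.14611878] 0.35100698617607146
(array([0.0223, 0.0007, 0.0341]), array([-0.002 , -0.0016,  0.0015]))
(array([0.0222, 0.0008, 0.0601]), array([-0.002 , -0.0016,  0.0015]))
```

View pics/wrist12.png

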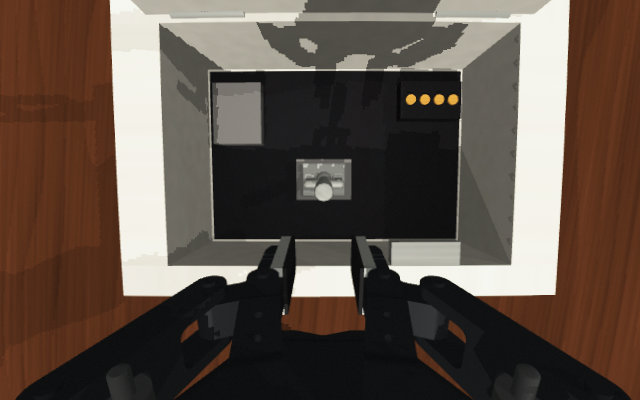

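send_rows(
  deltas=[
    [[0.3,0.012,0,0.005,0,0,0],[0.3,0.023,0,0.01,0,0,0],[0.3,0.023,0,0.02,0,0,0],[0.3,0.023,0,0.035,0,0,0],[0.3,0.023,0,0.047,0,0,0],[0.3,0.023,0,0.056,0,0,0],[0.3,0.023,0,0.06,0,0,0],[0.3,0.023,0,0.06,0,0,0],[0.3,0.023,0,0.06,0,0,0],[1,0.023,0,0.06,0,0,0],[1,0.023,0,0.06,0,0,0],[1,0.023,0,0.06,0,0,0],[1,0.023,0,0.06,0,0,0],[1,0.023,0,0.06,0,0,0]],
  ],
)

```text
time_s: 19.3
ee_pos: [0.5595, -0.0708, 0.0935]
tcp_rot: [[-0.097, 0.995, -0.019], [0.975, 0.099, 0.197], [0.198, 0.0, -0.98]]
wrist_force: [-2.6, -1.4, 3.1]
opening: 0.121
```

```bash
cat >> h.py <<'E'
def rep():
    s=robot.observe();R=s["tcp_rot"];g=s["ee_pos"]+R@[0,0,robot.grip_depth]
    u=(RU.T@(g-np.r_[C0,0]))*1000
    print(s["time_s"],"F",(RU.T@s["wrist_force"]).round(1),"open",s["opening"],"grip u",u.round(1),"lean",np.arctan2(u[1]+20,u[2]-62),"r",np.hypot(u[1]+20,u[2]-62),"tilt",np.arcsin((RU.T@R)[1,2]))
E
python3 - <<'E'
from h import *
rep()
d=robot.snapshot("wrist");cv2.imwrite("pics/wrist13.png",d["img"][170:310,220:420].repeat(3,0).repeat(3,1))
E
```

```text
19.3 F [-2.8 -1.2  3.1] open 0.12075052871080107 grip u [-11.2 -29.3 111.8] lean -0.18482837849377426 r 50.64544339536839 tilt 0.1994906131712276
```

View pics/wrist13.png

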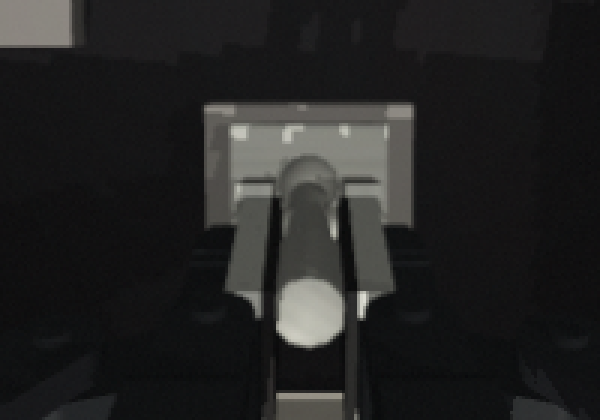

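send_rows(
  deltas=[
    [[1,0,0,-0.0015,0,0,0],[1,0,0,-0.003,0,0,0],[1,0,0,-0.003,0,0,0],[1,-0.002,0,-0.003,0,0.043,0],[1,-0.0037,0,-0.0028,0,0.085,0],[1,-0.0055,0,-0.0025,0,0.128,0],[1,-0.0073,0,-0.0022,0,0.17,0],[1,-0.0097,0,-0.0015,0,0.225,0],[1,-0.012,0,-0.0009,0,0.28,0],[1,-0.012,0,-0.0009,0,0.28,0],[1,-0.012,0,-0.0009,0,0.28,0]],
  ],
)

```text
time_s: 20.27
ee_pos: [0.5603, -0.0806, 0.0905]
tcp_rot: [[-0.085, 0.995, -0.047], [0.881, 0.097, 0.464], [0.466, -0.002, -0.885]]
wrist_force: [1.4, 6.1, -5.6]
opening: 0.115
```

```bash
python3 - <<'E'
from h import *
rep()
d=robot.snapshot("wrist");cv2.imwrite("pics/wrist14.png",d["img"][170:310,220:420].repeat(3,0).repeat(3,1))
E
```

```text
20.2667 F [ 2.   5.9 -5.6] open 0.11507801612698904 grip u [-11.4 -44.2 107. ] lean -0.4932296560683001 r 51.133590699653986 tilt 0.4849177430835038
```

View pics/wrist14.png

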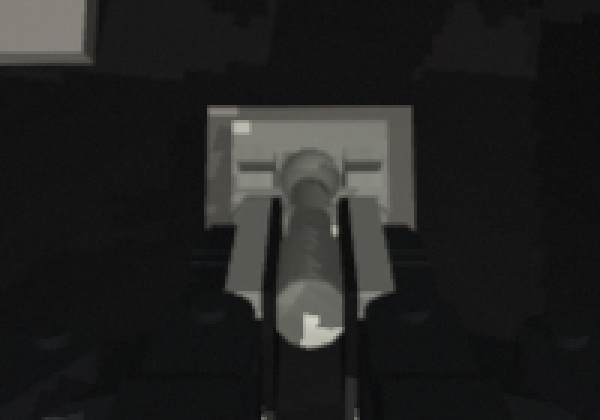

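send_rows(
  deltas=[
    [[1,-0.0005,0,0.003,0,0,0],[1,-0.0005,0,0.006,0,0,0],[1,-0.0005,0,0.0075,0,0,0],[1,-0.0005,0,0.0075,0,0,0],[0.3,-0.0005,0,0.0075,0,0,0],[0.3,-0.0005,0,0.0075,0,0,0],[0.3,-0.0005,0,0.0075,0,0,0],[0.3,-0.0005,0,0,0,0,0],[0.3,-0.0005,0,-0.02,0,0,0],[0.3,-0.0005,0,-0.05,0,0,0],[0.3,-0.0005,0,-0.08,0,0,0],[0.3,-0.0005,0,-0.08,0,0,0],[0.3,-0.0005,0,-0.08,0,0,0],[0.3,-0.0005,0,-0.08,0,0,0]],
  ],
)

```text
time_s: 21.48
ee_pos: [0.564, -0.1197, 0.1621]
tcp_rot: [[-0.087, 0.995, -0.046], [0.883, 0.099, 0.459], [0.462, -0.0, -0.887]]
wrist_force: [0.0, 0.3, -0.3]
opening: 0.353
```

```bash
python3 - <<'E'
from h import *
rep()
for n in ("side","wrist"):
    d=robot.snapshot(n);im=d["img"];cv2.imwrite(f"pics/{n}15.png",im)
    for l in (-.2,-.37,-.5):
        print(l,[proj(d,u2w(-11,-20+r*np.sin(l),62+r*np.cos(l))).round(1).tolist() for r in (56,62)])
cv2.imwrite("pics/wrist15z.png",im[120:280,240:420].repeat(4,0).repeat(4,1)[:600])
E
```

```text
21.4833 F [ 0.1  0.3 -0.3] open 0.35349246124436645 grip u [-11.5 -83.4 178.7] lean -0.49745762186863884 r 132.808272642737 tilt 0.47975784924341563
-0.2 [[353.9, 214.9], [354.5, 213.7]]
-0.37 [[356.7, 217.7], [357.6, 216.7]]
-0.5 [[358.7, 220.0], [359.8, 219.3]]
-0.2 [[325.0, 191.9], [325.1, 191.6]]
-0.37 [[325.0, 205.1], [325.1, 206.6]]
-0.5 [[325.0, 214.7], [325.0, 217.6]]
```

View pics/wrist15z.png

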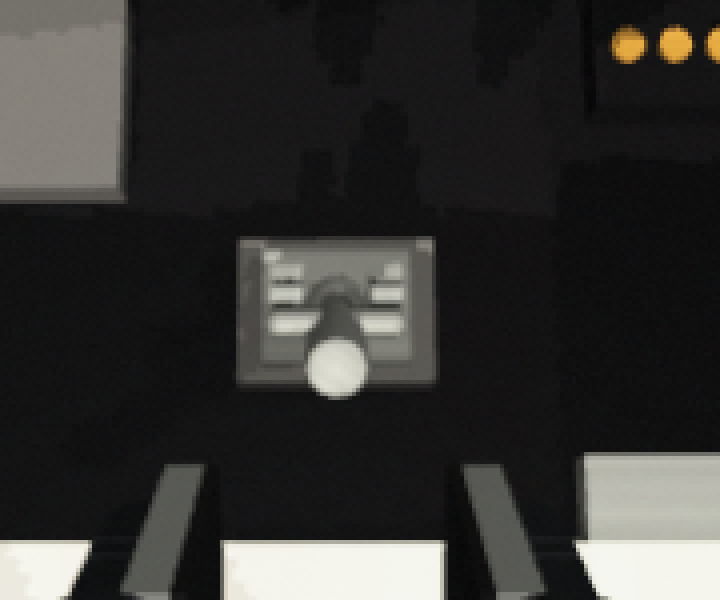

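View pics/side15.png

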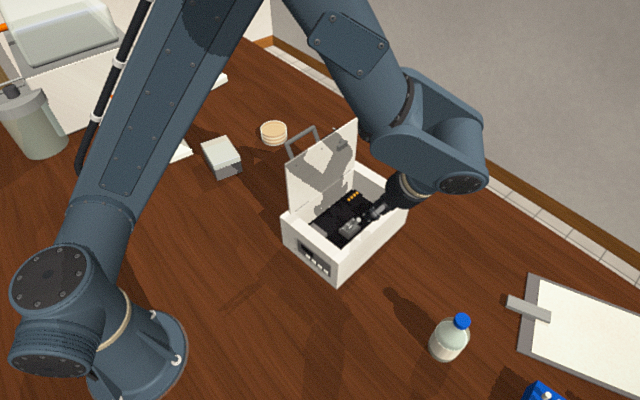

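```bash
python3 - <<'E'
from h import *
print(delta(u2w(-60,-80,400),tilt(0)))
E
```

```text
(array([ 0.1052, -0.0485, -0.2144]), array([-0.0027, -0.4815,  0.002 ]))
```

send_rows(
  deltas=[
    [[0.3,0.01,0,-0.03,0,-0.05,0],[0.3,0.02,0,-0.06,0,-0.15,0],[0.3,0.04,0,-0.09,0,-0.25,0],[0.3,0.06,-0.02,-0.13,0,-0.35,0],[0.3,0.08,-0.03,-0.17,0,-0.48,0],[0.3,0.105,-0.048,-0.214,0,-0.48,0],[0.3,0.105,-0.048,-0.214,0,-0.48,0],[0.3,0.105,-0.048,-0.214,0,-0.48,0],[0.3,0.105,-0.048,-0.214,0,-0.48,0],[0.3,0.105,-0.048,-0.214,0,-0.48,0],[0.3,0.105,-0.048,-0.214,0,-0.48,0],[0.3,0.105,-0.048,-0.214,0,-0.48,0]],
  ],
)

```text
time_s: 22.58
ee_pos: [0.5167, -0.1298, 0.3979]
tcp_rot: [[-0.099, 0.995, -0.004], [0.995, 0.099, 0.002], [0.003, -0.004, -1.0]]
wrist_force: [0.5, 0.4, 0.5]
opening: 0.351
```

```bash
python3 - <<'E'
from h import *
rep()
for i in range(4): robot.snapshot("top")
for n in ("side","top","wrist"):
    d=robot.snapshot(n);im=d["img"];cv2.imwrite(f"pics/{n}16.png",im)
    for l,r in ((-.37,56),(-.37,62),(-.43,62),(-.5,56),(-.5,62)):
        print(n,l,r,proj(d,u2w(-10,-20+r*np.sin(l),62+r*np.cos(l))).round(1).tolist())
    p=proj(d,u2w(-10,-40,110)).astype(int);print(p-[40,30])
    cv2.imwrite(f"pics/{n}16z.png",cv2.resize(im[p[1]-30:p[1]+30,p[0]-40:p[0]+40],None,fx=8,fy=8,interpolation=cv2.INTER_CUBIC))
E
```

```text
22.5833 F [0.5 0.4 0.5] open 0.35053347429902826 grip u [-59.5 -80.3 416.6] lean -0.1683362344449102 r 359.6860355333575 tilt 0.00266502578956702
side -0.37 56 [357.0, 217.5]
side -0.37 62 [357.9, 216.5]
side -0.43 62 [358.9, 217.6]
side -0.5 56 [359.0, 219.7]
side -0.5 62 [360.1, 219.0]
[316 188]
top -0.37 56 [375.6, 190.4]
top -0.37 62 [376.6, 190.2]
top -0.43 62 [377.8, 190.1]
top -0.5 56 [378.0, 190.3]
top -0.5 62 [379.2, 190.0]
[335 160]
wrist -0.37 56 [356.9, 139.8]
wrist -0.37 62 [357.3, 141.6]
wrist -0.43 62 [357.1, 144.0]
wrist -0.5 56 [356.6, 144.3]
wrist -0.5 62 [356.9, 146.6]
[316 109]
```

View pics/side16z.png

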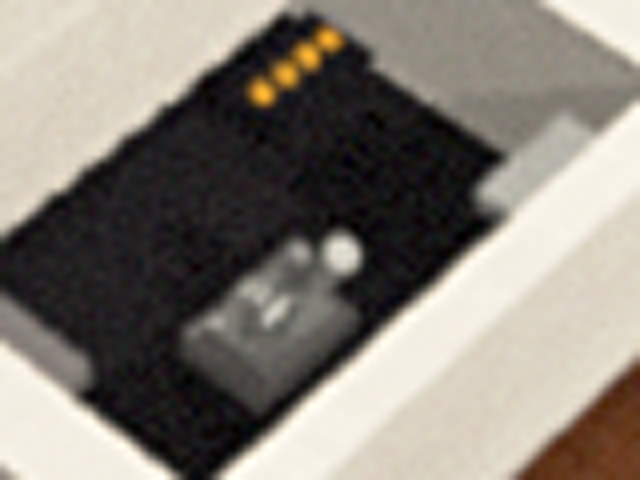

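View pics/top16z.png

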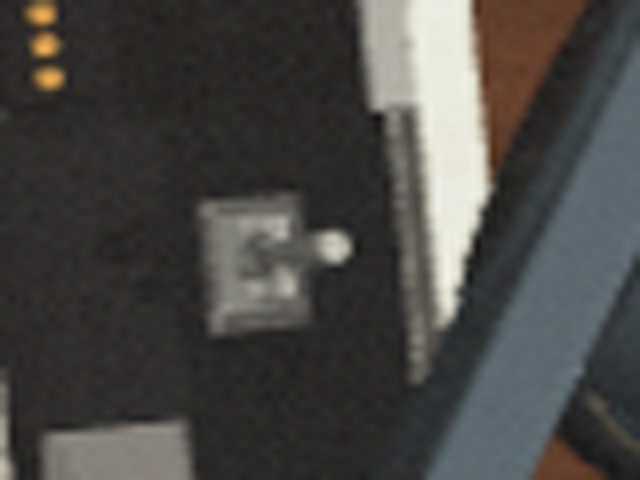

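View pics/wrist16z.png

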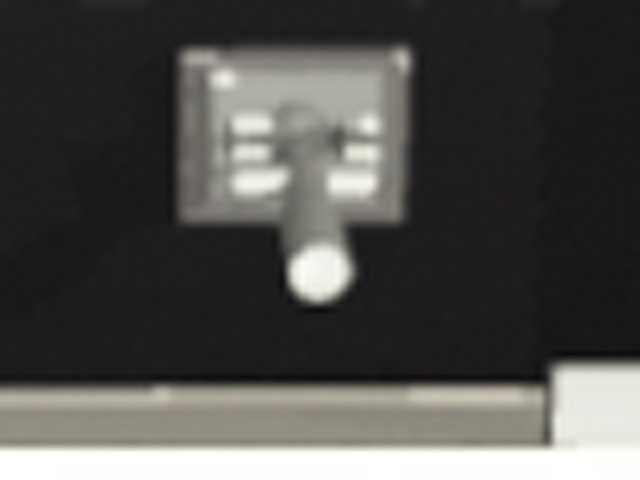

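View pics/wrist16.png

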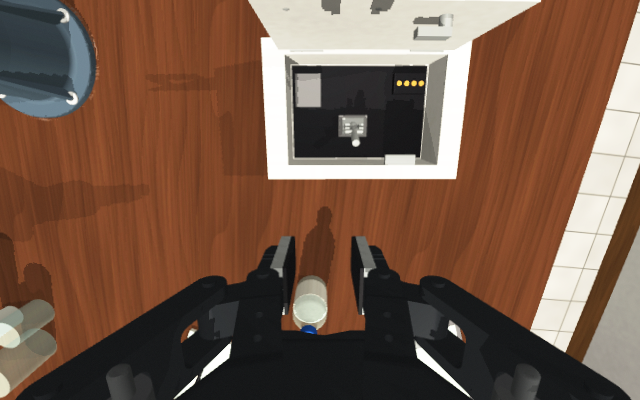

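```bash
python3 - <<'E'
from h import *
d=robot.snapshot("side");a=cv2.imread("pics/side7.png");b=d["img"];cv2.imwrite("pics/side17.png",b)
for nm,(x0,y0,x1,y1) in dict(panel=(280,110,362,215),dish=(255,115,292,150),tip=(195,130,245,182),bottle=(420,305,475,365)).items():
    ref=cv2.imread("pics/side0.png") if nm!="panel" else a
    print(nm,np.abs(ref[y0:y1,x0:x1].astype(int)-b[y0:y1,x0:x1]).mean().round(2))
print(proj(d,u2w(-118,82,280)),proj(d,u2w(118,82,280)),robot.observe()["wrist_force"])
E
```

```text
panel 6.81
dish 9.76
tip 7.5
bottle 4.39
[285.1912605  163.97374713] [358.06393181 116.77696481] [-0.42249178  1.08419646  0.05631715]
```

View pics/side17.png

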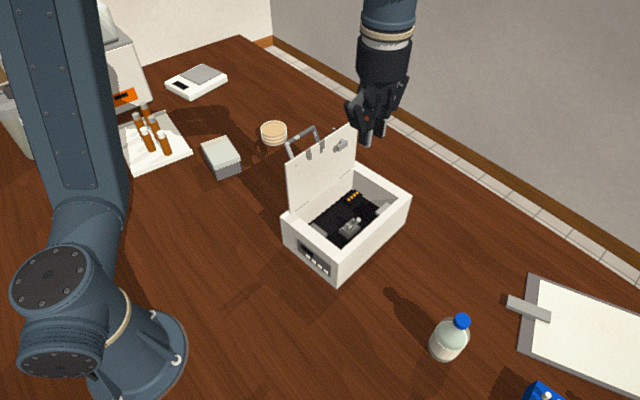

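```bash
python3 - <<'E'
import cv2,numpy as np
o=[cv2.resize(cv2.imread(f"pics/{f}.png")[105:225,270:370],None,fx=3.9,fy=4.5,interpolation=cv2.INTER_CUBIC) for f in("side7","side17")]
cv2.imwrite("pics/cmp.png",np.hstack(o))
E
```

```text
(no output)
```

View pics/cmp.png

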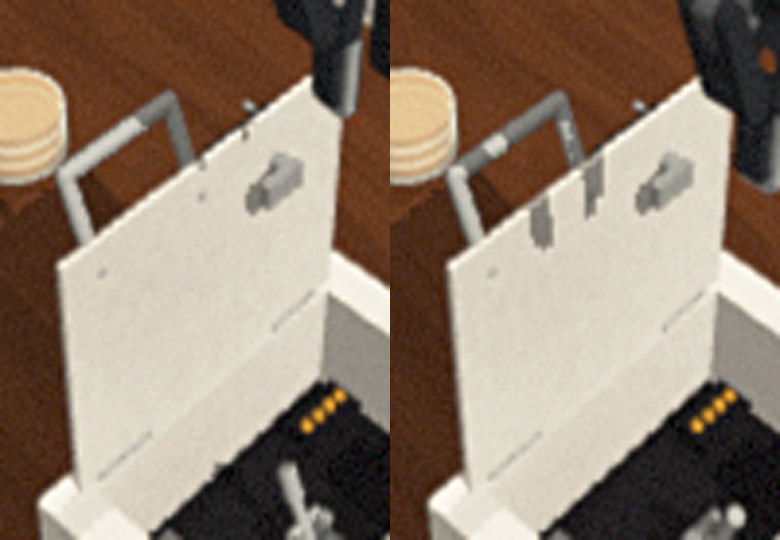

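```bash
python3 -c "
from cell import robot
s=robot.observe();print(s['time_s'],s['wrist_force']);print(robot.finish_job())"
```

```text
22.9833 [-0.42249178  1.08419646  0.05631715]
the job is handed in; nothing more can be done
None
```

I turned the key to its stop, swung the panel upright, and flipped the toggle to its on side, where it dropped back into its lock. I handed the job in at about 23 s with the arm clear of everything.

**The slip:** on the first swing the bat slid out of the grip. It stayed standing on the gate, leaning about 0.2 rad past upright towards the on side. I gripped it again in line with its axis, pulled it out, carried it the rest of the way over, lowered it and let go.

**Last checks:**
- **Key:** the bow lies along unit x to within about 0.01 rad, and the torque rose sharply at the stop.
- **Panel:** its top corner is within about 0.5 px of where an upright panel should be. It looks the same before and after the toggle work.
- **Toggle:** in the side view the tip is within 0.6 px of the on-and-home position, and the top view agrees once its known offset is allowed for. The wrist views placed the tip 2 to 3 px short of that; I put this down to calibration and did not test it by touch.
- **Bottle, tip box and dishes:** they appear at their starting places in the side view. The automatic picture comparison was not clean (differences of about 4 to 10 grey levels). I put that down to shadows and went by eye.

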